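# Unpin and open the hold-down

### The arm

A 7-joint arm with a two-finger parallel gripper is mounted at the origin on a cart in front of the work surface, level with it; the furniture and walls round the work are solid. World frame = base frame: x ahead of the robot, y to its left, z up, the work surface at z = 0. Lengths are in m, angles in rad, forces in N, time in s.
With the tool pointing down it reaches from about 0.425 to 0.825 m from the base axis. Payload 3.6 kg.
Tool frame: the origin (TCP) lies where the fingers leave the gripper's body, on its centre line; the fingertips stand 73 mm ahead of it and the grasp point (between the pads) lies 54 mm ahead of it; x points along the fingers, y is the direction in which the jaws open and shut, and the axes are right-handed (so a half turn about x gives the same grasp; the last joint's range is limited). The gripper opens to 85 mm and grips with 20 to 120 N. Pads are 22 mm wide; open, the fingers measure 114 mm over their backs; the gripper's body (76 mm by 85 mm) begins 54 mm behind the grasp point. The pads swing forward as they close: fully open they stand 13 mm farther back than shut.
Start: joints at [-1.204, 0.615, -0.013, 1.423, 0.008, 1.103, -0.04], TCP at [0.249, 0.6, 0.304] pointing down, gripper open.
Joint ranges: [-3.12, 3.12], [-0.3, 2.06], [-1.34, 1.32], [0.26, 2.42], [-1.36, 4.5], [0.01, 1.98], [-2.84, 2.84]. Speed limits (rad/s): [2.79, 2.79, 3.14, 3.14, 3.14, 3.14, 3.14].

### API

Orientations are given as a unit quaternion [x, y, z, w].
In Python, from station import arm, snapshot, camera_info, ticket gives the robot as it stands. Calls block until the motion is done:
- arm.movep(position, orientation): joint-space move of the TCP to a pose.
- arm.line_to(position, velocity=0.15, ori=None): straight line of the TCP; ori=None keeps the orientation; velocity is the mean speed in m/s.
- arm.move_j(angles): joint-space move.
- arm.move_gripper(opening, effort=None): opening from 0.0 (shut) to 1.0 (fully open); effort is the grip in N (None keeps the last); returns when the fingers have stopped.
- arm.pause(seconds).
- arm.ik(position, orientation): joint angles nearest the present ones, or None.
- snapshot(name): name is "scene" or "top" or "wrist"; returns the picture (400x640x3 uint8, blue, green, red); there is no depth.
- camera_info(name): a dict with "fx", "fy", "cx", "cy" (pixels), "R" (3x3) and "t" (3): a world point X has camera coordinates R X + t; the wrist camera has in their place "T_tool_cam" (4x4, takes a point from camera to tool coordinates, whose origin is the TCP and whose axes are the tool frame's). Camera axes: x right, y down, z forward; pixel columns grow to the right and rows downward; lengths in m; the calibration is good to about 2 mm. The wrist camera is an equidistant fisheye: a pixel r from the principal point sees the ray r / f radians off the axis. A picture is of the moment at which its call begins: read the wrist's pose just before it. camera_info takes no time and is no camera call.
A pose or a line that the arm cannot do raises arm.MotionError and nothing moves.
- ticket.finish_job(): hands the job in, once; it reports no verdict.
Readings, each from a call of its own:
- arm.read_time(): time.
- arm.read_joint_positions(): joint angles.
- arm.read_dq(): joint speeds.
- arm.read_effort(): joint torques, N m.
- arm.read_tool_pos(): TCP position.
- arm.read_eef_rot(): TCP orientation.
- arm.read_ft_force(): force on the tool from outside, world axes, zero at the start.
- arm.read_wrist_torque(): the same for the moment, N m.
- arm.read_opening(): opening from 0.0 (shut) to 1.0 (fully open).
Only numpy, scipy, OpenCV 4.12 (cv2) and the standard library are available. Lean on these libraries where they do the work, as an engineer would, in place of code of your own. Each camera call takes 0.05 s, during which the arm holds its last target.

### The job

Open the hold-down jig so that the clamped beech blank can be changed: pull the spring clip sideways out of the cross-drilled stud, put it in the turned wooden bowl and let go, then lift the steel bar by its ball knob and leave it standing steeply up. Leave the blank in its bed, do not tip or push the bowl about, and do not disturb the candle cup or the loose maple blank.

Things in the scene. Friction and masses are not known exactly. Their poses are not given: they have to be found in the camera images.
- jig: Hold-down jig, fixed on the bench: plywood board 250 x 100 x 18 mm with two 14 mm fences. Origin: centre of its underside; x runs along the board from the knob end to the hinge end, y to the left of that, z up. Jig x in mm: ball knob -102, stud -55, clamped blank +30, hinge +95. Lying down, the steel bar is 34 mm wide, 8 mm thick, x -116 to +95, its top at z 59.
- stud_hole (a point): Centre of the 7 mm cross hole along jig y in the flat head of the fixed upright steel stud, jig (-55, 0, 62) mm. The head is 18 mm along jig x and 14 mm along jig y, top at z 77; it stands up through a slot in the bar. The clip's straight leg goes through the hole just above the bar and keeps the bar down.
- clip: Loose steel spring clip (R-clip), about 60 g, 75 x 27 mm, wire 5 mm thick, lying flat. Origin: on the straight leg, mid-stud while seated. x from the leg tip (x -19) to the eye (end x +55), y to the sprung outer leg. Seated, clip x is jig +y (left): pull it level that way. It resists with some 3 to 8 N, its hump rides over the stud and springs free after about 22 mm, and it is clear after 30 mm.
- clip_eye (a point): Middle of the clip's eye, clip (36, 6, 0) mm, the place to grip: a wire loop with two straight sides along clip x (clip x 25 to 46), 27 mm over the outside. Seated, it stands out beside the bar, 36 mm to the jig's +y from the stud hole, 62 mm above the bench and 44 mm above the board.
- clip_mid (a point): Middle of the whole clip, clip (18, 6, 0) mm.
- holdbar (a joint): Angle of the bar about its hinge, rad: 0 lying down (as at the start), grows as the knob end goes up, stop at 1.7. The hinge is stiff (about 0.4 N m of friction), so the bar stays where it is left; lifting at the knob takes about 3 to 5 N.
- bar_knob (a point): Centre of the black ball knob, 26 mm diameter, on a 9 mm stem on the bar's free end; with the bar down at jig (-102, 0, 88) mm, 29 mm above the bar's top. It moves with the bar on an arc about bar_hinge.
- bar_hinge (a point): On the bar's hinge axis, which is level and runs along jig y: jig (95, 0, 55) mm. The knob lies 197 mm from it along the bar and 33 mm above the bar's midplane.
- blank: Squared beech blank, 30 x 111 x 30 mm, loose between the jig's fences under the bar, long side along jig y. Origin at the centre of its underside. Not to be moved.
- bowl: Turned wooden bowl, loose, 123 mm across, 47 mm high, open upward, about 100 mm wide inside near the rim. Origin at the centre of its underside. The clip goes in here.
- cup: Turned wooden candle cup, loose, 67 mm across, 62 mm high. Origin at the centre of its underside. Bystander.
- maple: Squared maple blank lying loose on the bench, 19 x 131 x 19 mm. Origin at the centre of its underside. Bystander.
There are look-alikes about, which are no part of the job. Several things have the shape of the clip; the one meant has the colours described above.

How it is judged:
On the way, in this order (a step that is already met when the one before it is completed fails the run):
1. the clip is drawn clear of the stud while the bar is still down (distance between clip and stud_hole above 0.03 m and value of joint holdbar below 0.15 rad), for 0.1 s.
2. the clip lies in the bowl, let go, while the bar is still down (horizontal distance between clip_mid and bowl below 0.04 m and height (world z) of clip_mid below 0.047 m and contact force between the fingers and clip below 0.05 N and linear speed of clip below 0.03 m/s and value of joint holdbar below 0.15 rad), for 0.2 s.
At the end, for the whole second after the job is handed in: The clip lies at rest in the upright bowl (its middle within 40 mm of the bowl's axis and less than 47 mm above the bench), and the bar stands still by itself, at least 0.95 rad (about 55 degrees) up from its lying position (horizontal distance between clip_mid and bowl below 0.04 m and height (world z) of clip_mid below 0.047 m and contact force between the fingers and clip below 0.05 N and linear speed of clip below 0.03 m/s and value of joint holdbar above 0.95 rad and velocity of joint holdbar between -0.05 and 0.05 rad/s and angle between bowl's own z axis and vertical below 0.15 rad); the robot touches nothing.
It fails at once if the beech blank is moved out of its place in the bed (20 mm or more) (distance of blank from where it was at the start of the episode above 0.02 m).
It fails at once if the bowl is tipped (over 0.4 rad) or pushed more than 40 mm (angle between bowl's own z axis and vertical above 0.4 rad or distance of bowl from where it was at the start of the episode above 0.04 m).
It fails at once if the candle cup or the maple blank is pushed more than 30 mm (distance of any of cup, maple from where it was at the start of the episode above 0.03 m).
It also fails if it takes over 58 s, if anything falls off the work surface, if the arm or the gripper's body presses on something with over 40 N, if the wrist force passes 120 N, or if a joint passes its speed limit or range.

## Working session

There is one attempt and no reset: what is moved stays moved. The work goes in short steps, each a Python script; the robot and the scene stay as the last script left them, time stands still between calls to the robot, and variables do not carry over. Pictures are saved under pics/ and viewed, and the job is handed in when it is done.

```bash
mkdir -p pics; ls; python3 - <<'E'
from station import arm,snapshot,camera_info
import cv2
for n in ["scene","top","wrist"]:
    cv2.imwrite(f"pics/{n}0.png",snapshot(n))
    print(n,camera_info(n))
print(arm.read_time(),arm.read_tool_pos(),arm.read_eef_rot())
E
```

```text
pics
scene {'fx': 471.71138440484884, 'fy': 471.71138440484884, 'cx': 320.1495923181346, 'cy': 202.33266774763183, 'R': array([[-0.57002412, -0.82136452, -0.0208044 ],
       [-0.59669344,  0.43124452, -0.67674597],
       [ 0.56482691, -0.37334768, -0.7359226 ]]), 't': array([0.24632246, 0.43808596, 1.15363372])}
top {'fx': 370.7431265752196, 'fy': 370.7431265752196, 'cx': 319.1241962797441, 'cy': 194.97047992343684, 'R': array([[ 0.01490524, -0.99952262, -0.02706235],
       [-0.99191308, -0.01136921, -0.12640876],
       [ 0.12604074,  0.02872765, -0.99160902]]), 't': array([-0.07477339,  0.56883915,  0.91711559])}
wrist {'fx': 309.70691628693146, 'fy': 309.70691628693146, 'cx': 321.33701391387405, 'cy': 202.22997123122312, 'T_tool_cam': array([[-5.71794232e-04, -3.10506132e-01,  9.50571205e-01,
        -7.03903416e-02],
       [ 9.99999647e-01,  4.07628299e-04,  7.34679436e-04,
         3.58157830e-05],
       [-6.15602193e-04,  9.50571289e-01,  3.10505789e-01,
        -8.02070193e-02],
       [ 0.00000000e+00,  0.00000000e+00,  0.00000000e+00,
         1.00000000e+00]])}
0.15 [0.24861272 0.60009135 0.30301048] [ 0.13725187  0.69364463 -0.13863582  0.69339683]
```

View pics/scene0.png

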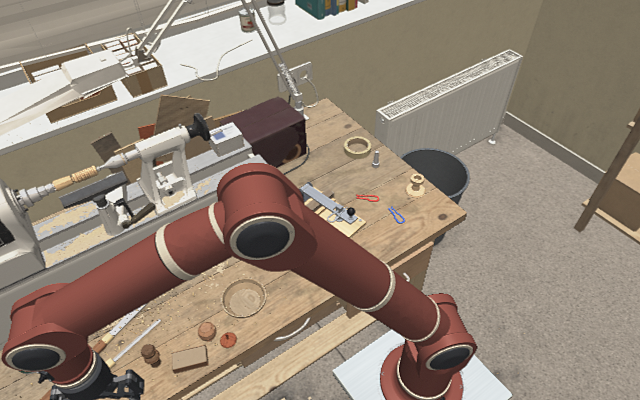

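View pics/top0.png

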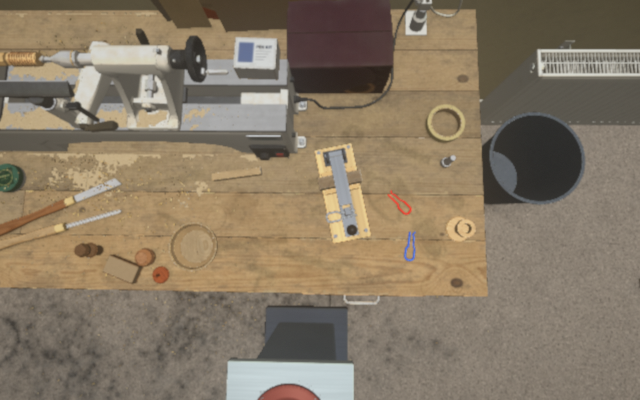

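View pics/wrist0.png

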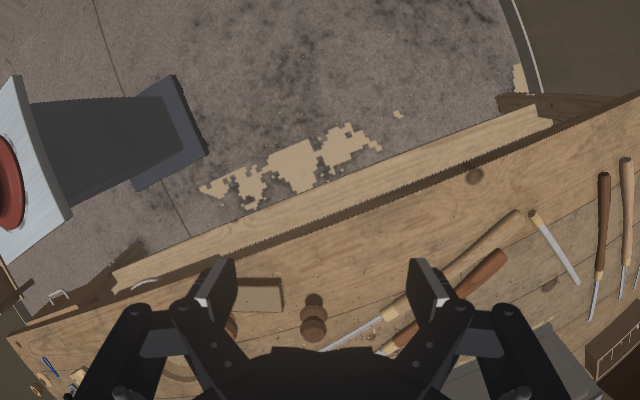

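```bash
python3 - <<'E'
import cv2
a=cv2.imread("pics/top0.png")[130:290,290:430]
cv2.imwrite("pics/t1.png",cv2.resize(a,None,fx=4,fy=3.75 if 0 else 3.7,interpolation=cv2.INTER_CUBIC))
a=cv2.imread("pics/scene0.png")[160:250,280:420]
cv2.imwrite("pics/s1.png",cv2.resize(a,None,fx=5,fy=5,interpolation=cv2.INTER_CUBIC))
E
```

```text
(no output)
```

View pics/t1.png

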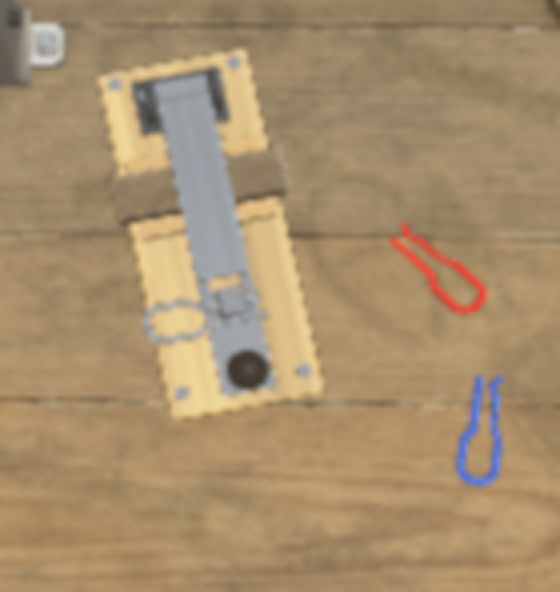

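View pics/s1.png

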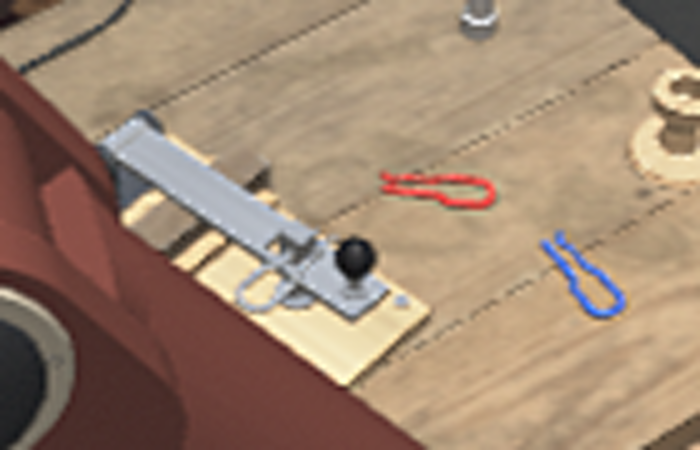

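```bash
cat > h.py <<'E'
import numpy as np, cv2
from scipy.spatial.transform import Rotation as Rot
from station import arm,snapshot,camera_info,ticket
def cast(n,uv,z):
    c=camera_info(n);R=c['R'];t=c['t'];C=-R.T@t
    d=R.T@np.array([(uv[0]-c['cx'])/c['fx'],(uv[1]-c['cy'])/c['fy'],1.])
    return C+d*(z-C[2])/d[2]
def proj(n,X):
    c=camera_info(n);p=c['R']@np.asarray(X)+c['t'];return np.array([c['cx']+c['fx']*p[0]/p[2],c['cy']+c['fy']*p[1]/p[2]])
def wpose():
    p=np.array(arm.read_tool_pos());q=arm.read_eef_rot()
    T=np.eye(4);T[:3,:3]=Rot.from_quat(q).as_matrix();T[:3,3]=p
    return T@camera_info('wrist')['T_tool_cam']
def wcast(T,uv,z):
    c=camera_info('wrist');a=np.array([uv[0]-c['cx'],uv[1]-c['cy']])/c['fx'];th=np.hypot(*a)
    d=np.r_[a/max(th,1e-9)*np.sin(th),np.cos(th)];d=T[:3,:3]@d
    return T[:3,3]+d*(z-T[2,3])/d[2]
def wproj(T,X):
    c=camera_info('wrist');p=np.linalg.inv(T)@np.r_[X,1];th=np.arctan2(np.hypot(p[0],p[1]),p[2])
    return np.array([c['cx'],c['cy']])+c['fx']*th*p[:2]/np.hypot(p[0],p[1])
def quat(yaw):
    "tool down, jaw axis (tool y) along (cos yaw, sin yaw)"
    x=np.array([0,0,-1.]);y=np.array([np.cos(yaw),np.sin(yaw),0]);return Rot.from_matrix(np.c_[x,y,np.cross(x,y)]).as_quat()
E
python3 - <<'E'
from h import *
pts=[(100,77),(243,50),(322,390),(175,415)]
W=[cast('top',(290+u/4-.4,130+v/3.7-.4),.018) for u,v in pts]
for w in W: print(w.round(4))
c=sum(W)/4; ax=(W[0]+W[1]-W[2]-W[3]); print('jig',c, np.arctan2(ax[1],ax[0]), np.linalg.norm(ax)/2)
yy=W[0]+W[3]-W[1]-W[2];print(np.arctan2(yy[1],yy[0])-np.pi/2,np.linalg.norm(yy)/2)
k=cast('top',(351.4,229.4),.088);h=cast('top',(290+183/4-.4,130+88/3.7-.4),.059);print('knob',k,'hinge',h)
a=cast('top',(193,246),.03);print('bowl',a)
a=cv2.imread('pics/top0.png')[215:280,160:230];cv2.imwrite('pics/b1.png',cv2.resize(a,None,fx=8,fy=8))
print('start joints',arm.read_joint_positions())
E
```

```text
[ 0.6911 -0.053   0.018 ]
[ 0.7117 -0.1477  0.018 ]
[ 0.4697 -0.1994  0.018 ]
[ 0.4511 -0.1052  0.018 ]
jig [ 0.58093063 -0.12628478  0.018     ] 0.21228009096291792 0.24653339331557933
0.20483370652554944 0.09646155360044689
knob [ 0.48097597 -0.14721019  0.088     ] hinge [ 0.67353793 -0.10753999  0.059     ]
bowl [0.4349874  0.25402978 0.03      ]
start joints [-1.20450147  0.61568024 -0.01263732  1.42454447  0.00813581  1.10340699
 -0.0403848 ]
```

View pics/b1.png

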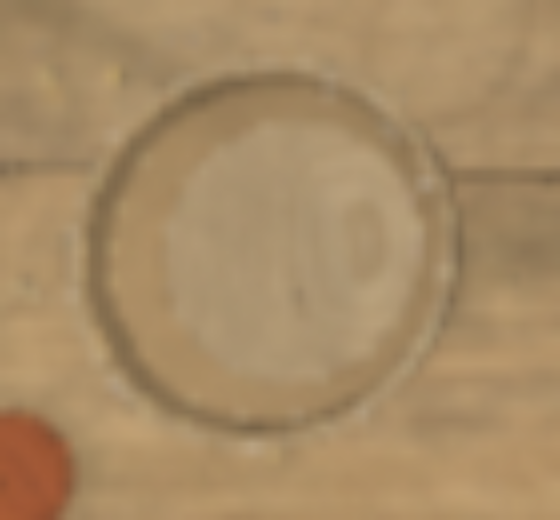

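```bash
cat >> h.py <<'E'
YAW=0.205; JO=np.array([0.581,-0.1264,0])
def jig(x,y,z,yaw=None,o=None):
    yaw=YAW if yaw is None else yaw; o=JO if o is None else o
    c,s=np.cos(yaw),np.sin(yaw);return o+np.array([c*x-s*y,s*x+c*y,z])
E
python3 - <<'E'
from h import *
print('eye px meas',290+177/4,130+321/3.7, 'pred',proj('top',jig(-.061,.036,.062)),proj('top',jig(-.049,.036,.062)))
print('stud',290+230/4,130+300/3.7,proj('top',jig(-.055,0,.077)))
q=quat(YAW)
for yaw in (YAW,YAW+np.pi,YAW-np.pi):
    for p in (jig(-.061,.036,.062),jig(-.061,.066,.062),[.435,.254,.1]):
        print(yaw,arm.ik(np.array(p)+[0,0,.054],quat(yaw)))
E
```

```text
eye px meas 334.25 216.75675675675677 pred [333.1593146  216.14030139] [332.22125657 211.3919712 ]
stud 347.5 211.0810810810811 [347.25286536 210.47801152]
0.205 [ 0.0580728   0.69788277  0.15173849  1.97017876 -0.20858482  0.48823735
  0.5645044 ]
0.205 [ 0.00252523  0.68794123  0.15186669  2.00070787 -0.21462738  0.46789448
  0.51736989]
0.205 [-0.69286833  0.61337858  0.18079377  2.00430902 -0.20247005  0.54068166
 -0.16528147]
3.346592653589793 [-0.46775049  1.01750041  1.12979454  1.98576273 -1.16070807  0.99536643
 -1.66862211]
3.346592653589793 [ 0.43005605  0.73493372 -0.50543165  1.98727282  0.63448466  0.57962991
  2.83514304]
3.346592653589793 [-0.23348941  0.65760149 -0.51337211  1.99000129  0.53525171  0.62923158
  2.24634525]
-2.936592653589793 [-0.46775049  1.01750041  1.12979454  1.98576273 -1.16070807  0.99536643
 -1.66862211]
-2.936592653589793 [ 0.43005605  0.73493372 -0.50543165  1.98727282  0.63448466  0.57962991
  2.83514304]
-2.936592653589793 [-0.23348941  0.65760149 -0.51337211  1.99000129  0.53525171  0.62923158
  2.24634525]
```

```bash
python3 - <<'E'
from h import *
p=jig(-.061,.036,.062)
arm.movep([p[0],p[1],.25],quat(YAW)); arm.move_gripper(.75)
T=wpose();im=snapshot('wrist');cv2.imwrite('pics/w1.png',im)
cv2.imwrite('pics/top1.png',snapshot('top'))
for P in [(-.061,.036,.062),(-.055,0,.077),(-.102,0,.088),(-.055,.0,.062)]: print(P,wproj(T,jig(*P)))
print(arm.read_time(),arm.read_tool_pos(),arm.read_ft_force())
np.save('T1.npy',T)
E
```

```text
(-0.061, 0.036, 0.062) [321.56635707 197.76103215]
(-0.055, 0, 0.077) [328.44519496 242.50996328]
(-0.102, 0, 0.088) [272.87828222 247.75523113]
(-0.055, 0.0, 0.062) [328.09139659 235.4475233 ]
3.2667 [ 0.51397006 -0.10351428  0.2499952 ] [ 0.47357267  0.28528146 -0.36270764]
```

View pics/w1.png

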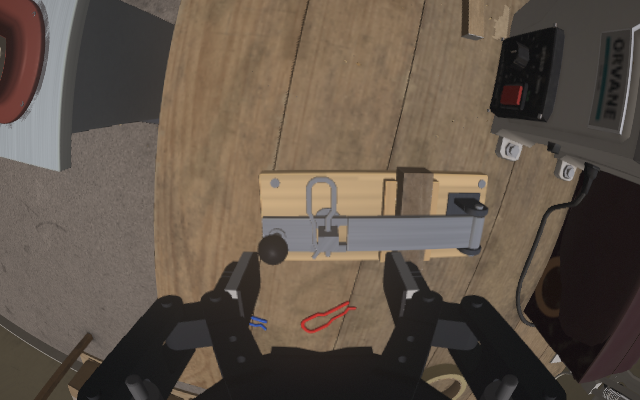

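```bash
python3 - <<'E'
import cv2
a=cv2.imread("pics/w1.png")[165:275,250:370]
cv2.imwrite("pics/w1z.png",cv2.resize(a,None,fx=5,fy=5,interpolation=cv2.INTER_CUBIC))
E
```

```text
(no output)
```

View pics/w1z.png

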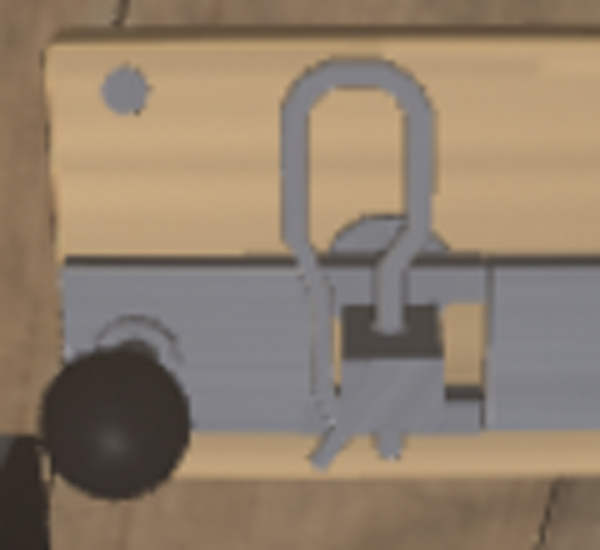

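```bash
python3 - <<'E'
from h import *
p=jig(-.0608,.036,.062)
arm.line_to([p[0],p[1],.1155],velocity=.1)
print(arm.read_ft_force(),arm.read_tool_pos())
arm.move_gripper(0.0,40)
print(arm.read_opening(),arm.read_ft_force(),arm.read_time())
T=wpose();cv2.imwrite('pics/w2.png',snapshot('wrist'));cv2.imwrite('pics/scene2.png',snapshot('scene'))
E
```

```text
[ 0.11798123 -0.38961142  0.27933306] [ 0.51451167 -0.10362851  0.11604237]
0.2987555564705016 [ 0.31917965 -0.54763359  2.29358787] 5.1917
```

View pics/w2.png

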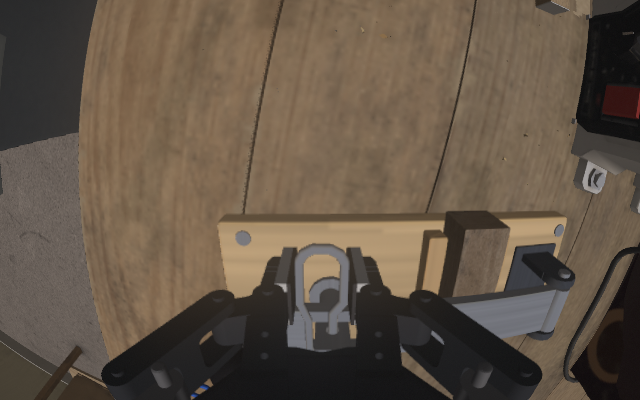

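```bash
python3 - <<'E'
from h import *
p0=np.array(arm.read_tool_pos());d=jig(0,1,0)-JO
for s in (.012,.024,.036,.048):
    arm.line_to(p0+d*s,velocity=.05)
    print(s,np.round(arm.read_ft_force(),2),round(arm.read_opening(),3),(np.array(arm.read_tool_pos())-p0).round(4))
arm.pause(.1)
cv2.imwrite('pics/w3.png',snapshot('wrist'));print(arm.read_time())
E
```

```text
0.012 [-1.56  1.19 -0.44] 0.294 [-0.0038  0.0135 -0.0006]
0.024 [-0.17  0.47 -0.68] 0.297 [-0.0042  0.0247  0.0001]
0.036 [-0.4  -0.77 -0.73] 0.295 [-0.0072  0.0358  0.0001]
0.048 [-0.09 -0.2  -0.7 ] 0.299 [-0.0098  0.0475 -0.    ]
7.0083
```

View pics/w3.png

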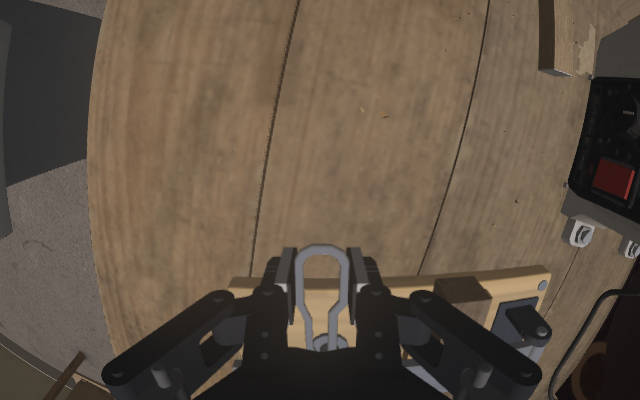

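```bash
python3 - <<'E'
from h import *
P=[cast('top',u,.047) for u in [(194,224.5),(194,269),(171.5,246.5),(217,246.5)]]
print(np.round(P,4)); b=cast('top',(194.2,246.6),.047);print(b)
p0=np.array(arm.read_tool_pos());arm.line_to([p0[0],p0[1],.22],velocity=.2)
d=jig(0,1,0)-JO
arm.movep([b[0]+.0*d[0],b[1]-.03,.22],quat(YAW))
T=wpose();np.save('T4.npy',T);cv2.imwrite('pics/w4.png',snapshot('wrist'))
print(wproj(T,[b[0],b[1],.047]),arm.read_opening(),arm.read_time())
E
```

```text
[[0.4892 0.2484 0.047 ]
 [0.3785 0.242  0.047 ]
 [0.4332 0.3024 0.047 ]
 [0.4349 0.1869 0.047 ]]
[0.43380468 0.24465317 0.047     ]
[328.92532203 165.70955713] 0.2967651107218695 8.8167
```

View pics/w4.png

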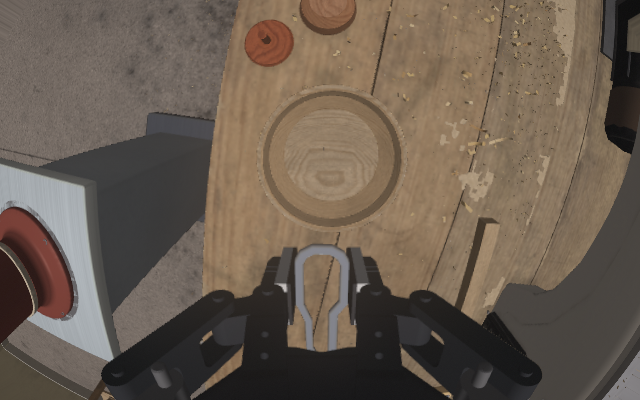

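```bash
python3 - <<'E'
from h import *
T=np.load('T4.npy')
P=np.array([wcast(T,u,.045) for u in [(258,158),(406,156),(335,87),(332,230)]])
print(P.round(4),P.mean(0),np.linalg.norm(P[0]-P[1]),np.linalg.norm(P[2]-P[3]))
# in-plane circle fit
A=np.c_[2*P[:,:2],np.ones(4)];s=np.linalg.lstsq(A,(P[:,:2]**2).sum(1),rcond=None)[0];print(s[:2],np.sqrt(s[2]+s[0]**2+s[1]**2))
E
```

```text
[[0.3763 0.2394 0.045 ]
 [0.4941 0.2657 0.045 ]
 [0.4256 0.3068 0.045 ]
 [0.4482 0.19   0.045 ]] [0.43604624 0.25047163 0.045     ] 0.1207267950450653 0.11905851693663633
[0.43610809 0.24827819] 0.06003021592556707
```

```bash
python3 - <<'E'
from h import *
d=jig(0,1,0)-JO
g=np.array([.4355,.248,0])+d*.010
arm.line_to([g[0],g[1],.22],velocity=.15)
arm.line_to([g[0],g[1],.097],velocity=.1)
print(arm.read_ft_force())
arm.move_gripper(.45); arm.pause(.4)
print(arm.read_ft_force(),arm.read_opening())
arm.line_to([g[0],g[1],.22],velocity=.15)
arm.line_to([g[0]-.04*d[0],g[1]-.04*d[1],.22],velocity=.15)
cv2.imwrite('pics/w5.png',snapshot('wrist'));cv2.imwrite('pics/top5.png',snapshot('top'));print(arm.read_time())
E
```

```text
[ 0.42862647 -0.48017538 -0.89349982]
[-0.17923485 -0.91097651  0.06330707] 0.4533527841016834
12.8083
```

View pics/w5.png

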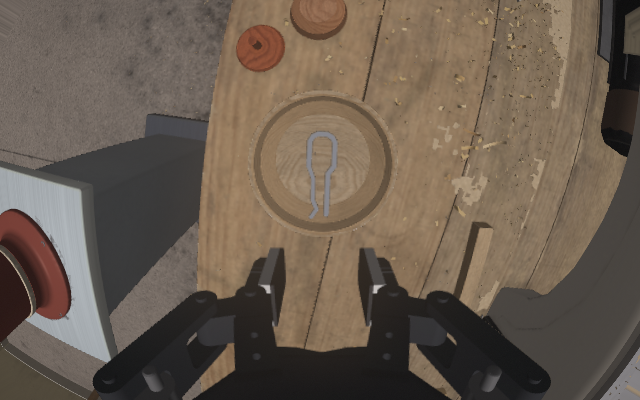

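```bash
cat >> h.py <<'E'
def knob(th):
    c,s=np.cos(th),np.sin(th)
    return jig(.095-.197*c+.033*s,0,.055+.197*s+.033*c)
E
python3 - <<'E'
from h import *
for yaw in (YAW+np.pi/2,YAW-np.pi/2):
    for th in (0,.3,.6,.9,1.2):
        j=arm.ik(knob(th)+[0,0,.054],quat(yaw)); print(th,None if j is None else np.round(j,2))
cv2.imwrite('pics/t5.png',cv2.resize(cv2.imread('pics/top5.png')[130:290,160:380],None,fx=3,fy=3))
E
```

```text
0 [ 0.32  0.63 -0.09  2.01  0.11  0.51  1.92]
0.3 [ 0.28  0.55 -0.07  1.92  0.06  0.67  1.96]
0.6 [ 0.23  0.52 -0.04  1.79  0.02  0.83  1.96]
0.9 [ 0.19  0.54 -0.02  1.62  0.01  0.97  1.95]
1.2 [ 0.15  0.61 -0.01  1.44  0.01  1.1   1.91]
0 [-0.17  0.72  0.66  2.02 -0.73  0.65 -0.38]
0.3 [-0.25  0.67  0.79  1.94 -0.66  0.81 -0.47]
0.6 [-0.31  0.66  0.86  1.8  -0.6   0.96 -0.56]
0.9 [-0.33  0.69  0.89  1.64 -0.59  1.1  -0.64]
1.2 [-0.32  0.75  0.9   1.46 -0.6   1.23 -0.71]
```

View pics/t5.png

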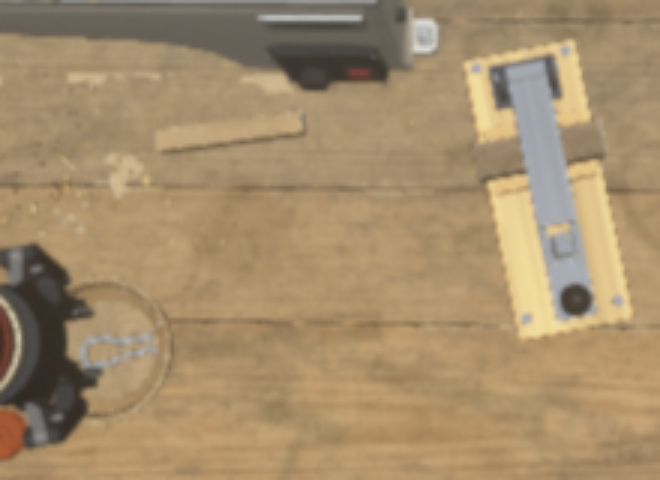

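```bash
python3 - <<'E'
from h import *
q=quat(YAW+np.pi/2);k=knob(0)
p=np.array(arm.read_tool_pos());arm.line_to([p[0],p[1],.27],velocity=.2)
arm.movep([k[0],k[1],.24],q); arm.move_gripper(.6,60)
T=wpose();cv2.imwrite('pics/w6.png',snapshot('wrist'));print(wproj(T,k),arm.read_time(),arm.read_ft_force())
E
```

```text
[320.07200987 211.06134027] 15.35 [-0.30500062  0.57626739  0.22805019]
```

View pics/w6.png

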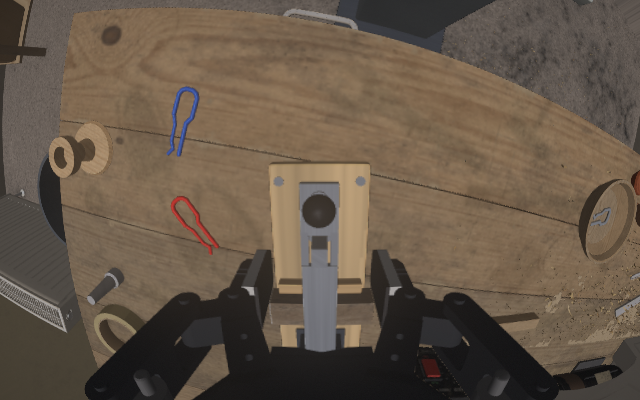

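```bash
python3 - <<'E'
from h import *
k=knob(0)
arm.line_to(k+[0,0,.052],velocity=.12)
print(arm.read_ft_force())
arm.move_gripper(0,60);arm.pause(.1)
print(arm.read_opening(),arm.read_ft_force())
for th in (.05,.1,.2):
    arm.line_to(knob(th)+[0,0,.052],velocity=.06)
    print(th,np.round(arm.read_ft_force(),2),round(arm.read_opening(),3))
cv2.imwrite('pics/w7.png',snapshot('wrist'));cv2.imwrite('pics/s7.png',cv2.resize(snapshot('scene')[120:300,200:460],None,fx=3,fy=3));print(arm.read_time())
E
```

```text
[0.30328576 0.16189637 0.18831975]
0.27158128148754074 [-0.5174304  -3.61494866  5.92391651]
0.05 [ 1.72 -5.24  1.34] 0.274
0.1 [ 0.74 -4.91 -0.57] 0.271
0.2 [ 1.23 -5.56 -0.2 ] 0.269
18.025
```

View pics/w7.png

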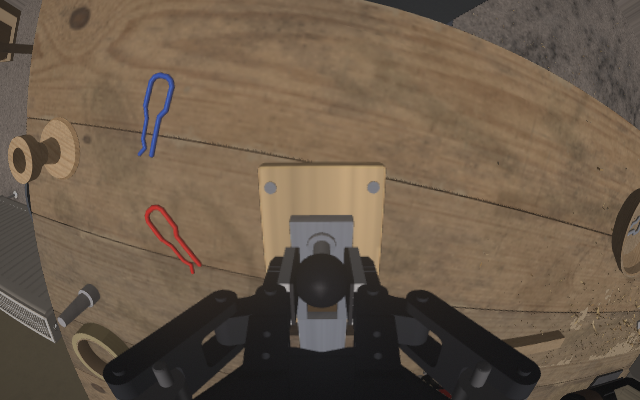

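View pics/s7.png

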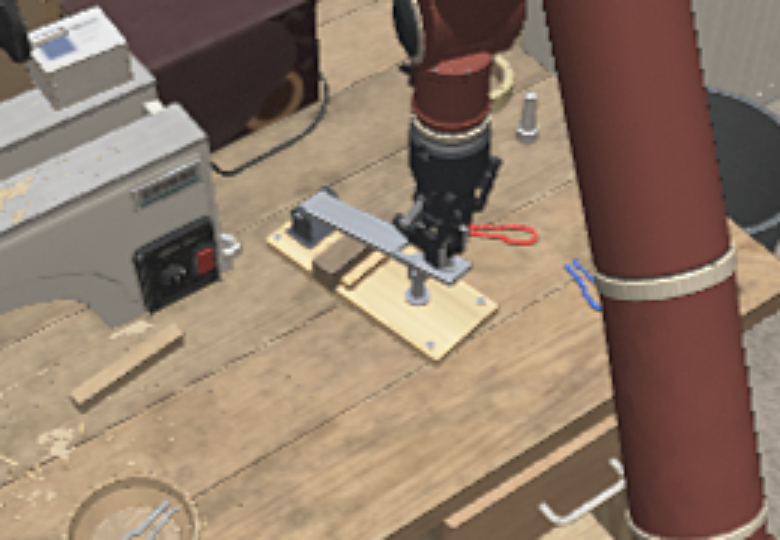

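The bar is rising in the grip, and the stud is visible below it. I'll keep following the arc.

```bash
python3 - <<'E'
from h import *
for th in np.arange(.3,1.251,.1):
    arm.line_to(knob(th)+[0,0,.052],velocity=.06)
    f=np.array(arm.read_ft_force());print(round(th,2),np.round(f,2),round(arm.read_opening(),3))
    if np.linalg.norm(f)>35: break
cv2.imwrite('pics/w8.png',snapshot('wrist'));cv2.imwrite('pics/s8.png',cv2.resize(snapshot('scene')[80:300,200:460],None,fx=2.7,fy=2.7));print(arm.read_time())
E
```

```text
0.3 [ 2.32 -5.22 -0.95] 0.267
0.4 [ 2.92 -5.25 -1.05] 0.267
0.5 [ 1.66 -5.19 -0.18] 0.268
0.6 [ 2.51 -5.46 -1.4 ] 0.271
0.7 [ 4.54 -4.67 -5.5 ] 0.265
0.8 [ 6.   -4.84 -7.05] 0.262
0.9 [ 5.53 -6.12 -9.95] 0.258
1.0 [ 5.45 -5.18 -8.63] 0.237
1.1 [ 0.65 -0.17  0.18] 0.002
1.2 [-0.22 -0.6  -1.01] 0.003
22.9583
```

View pics/w8.png

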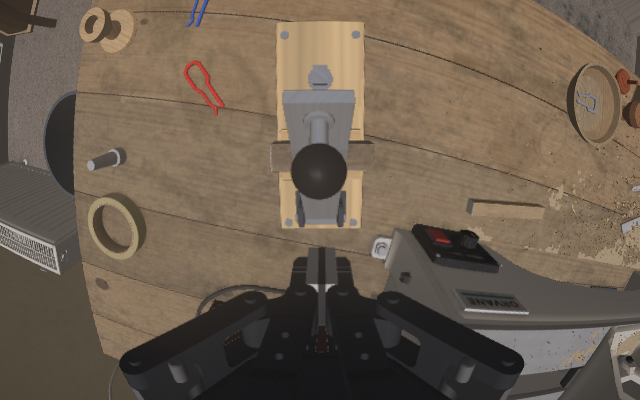

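View pics/s8.png

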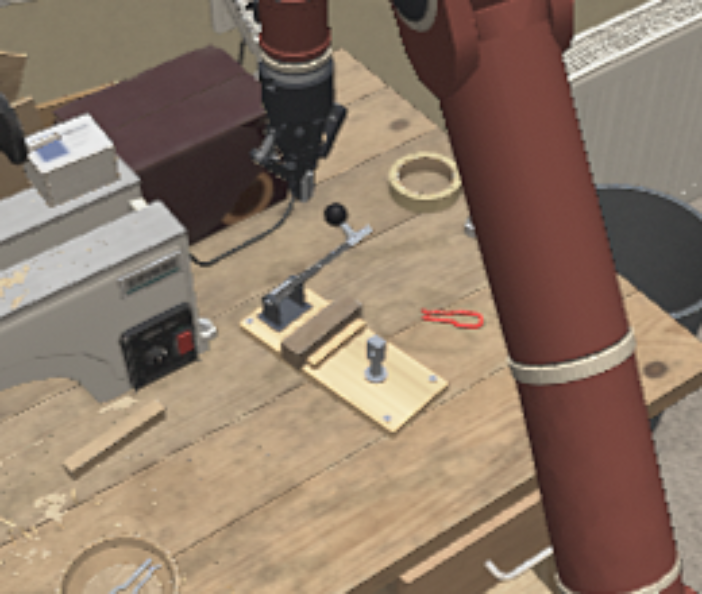

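```bash
python3 - <<'E'
from h import *
T=wpose()
for th in np.arange(.7,1.11,.05): print(round(th,2),wproj(T,knob(th)).round(1),proj('scene',knob(th)).round(1))
print('scene meas',200+335/2.7,80+214/2.7)
E
```

```text
0.7 [320.7  89.3] [333.9 172.4]
0.75 [320.7 103.7] [331.9 169.6]
0.8 [320.6 119.9] [329.8 166.8]
0.85 [320.6 137.9] [327.7 164.1]
0.9 [320.6 157.3] [325.5 161.4]
0.95 [320.6 178. ] [323.2 158.9]
1.0 [320.6 199.6] [320.9 156.4]
1.05 [320.6 221.5] [318.5 153.9]
1.1 [320.6 243.4] [316.2 151.6]
scene meas 324.0740740740741 159.25925925925924
```

```bash
python3 - <<'E'
from h import *
p=np.array(arm.read_tool_pos());arm.line_to([p[0],p[1],.37],velocity=.2)
arm.line_to(jig(-.078,0,.37),velocity=.2)
arm.line_to(jig(-.078,0,.283),velocity=.15)
print(arm.read_ft_force())
for x in (-.05,-.04,-.03,-.02,-.01,0,.005):
    arm.line_to(jig(x,0,.283),velocity=.05);f=np.array(arm.read_ft_force());print(x,f.round(2))
    if np.linalg.norm(f)>25: break
arm.pause(.2)
arm.line_to(jig(-.078,0,.283),velocity=.1)
arm.line_to(jig(-.078,0,.37),velocity=.2)
T=wpose();cv2.imwrite('pics/w9.png',snapshot('wrist'));cv2.imwrite('pics/s9.png',cv2.resize(snapshot('scene')[80:300,200:460],None,fx=2.7,fy=2.7));print(arm.read_time())
for th in np.arange(.9,1.31,.1): print(round(th,2),wproj(T,knob(th)).round(1),proj('scene',knob(th)).round(1))
E
```

```text
[ 0.27106959 -0.86134083  0.36665084]
-0.05 [-0.57  0.24  0.23]
-0.04 [-2.79 -0.49  3.77]
-0.03 [-2.96 -1.01  2.74]
-0.02 [-2.14 -0.65 -0.27]
-0.01 [-0.48 -1.46  0.15]
0 [-0.59 -1.9   1.92]
0.005 [-4.75  1.29  8.57]
29.5583
0.9 [320.1 303.3] [325.5 161.4]
1.0 [320.1 326.1] [320.9 156.4]
1.1 [320.1 347.3] [316.2 151.6]
1.2 [320.1 366.1] [311.3 147.4]
1.3 [320.1 382.1] [306.4 143.6]
```

View pics/w9.png

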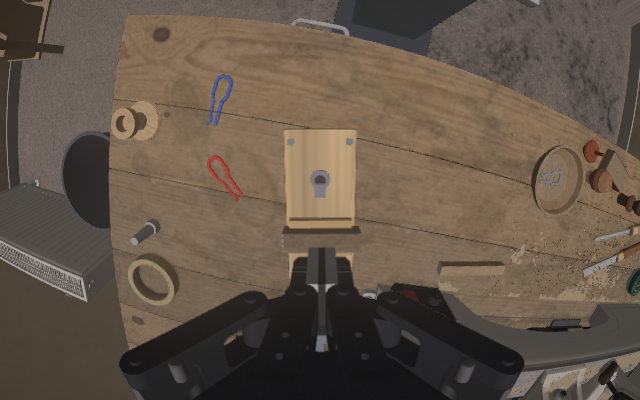

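View pics/s9.png

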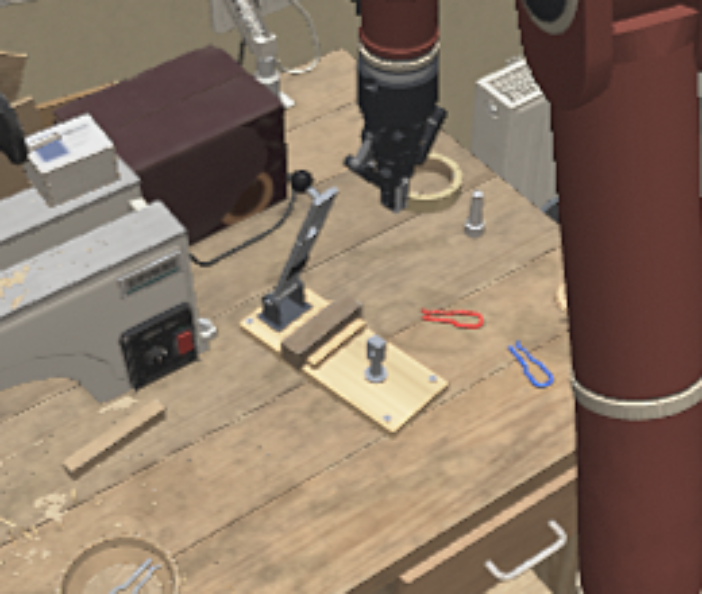

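```bash
python3 - <<'E'
from h import *
arm.line_to(jig(-.12,0,.40),velocity=.15); arm.pause(.5)
cv2.imwrite('pics/t10.png',cv2.resize(snapshot('top')[130:290,160:380],None,fx=3,fy=3))
cv2.imwrite('pics/s10.png',cv2.resize(snapshot('scene')[80:300,200:460],None,fx=2.7,fy=2.7));print(arm.read_ft_force(),arm.read_time())
a=cv2.imread('pics/s9.png')[150:300,220:360];b=cv2.imread('pics/s10.png')[150:300,220:360];print('bar diff',cv2.absdiff(a,b).mean())
E
```

```text
[-0.19336053 -0.21073099 -0.22031269] 30.65
bar diff 1.4366825396825398
```

View pics/t10.png

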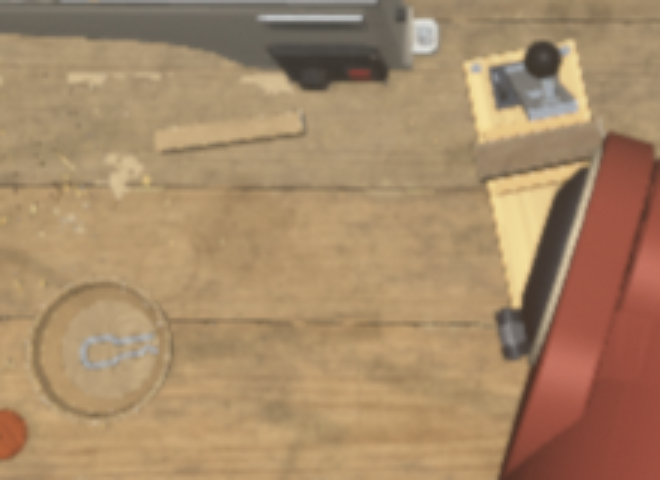

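```bash
python3 -c "
from h import *
print(cast('top',(200,246.7),.012),cast('top',(194,246.3),.047))
ticket.finish_job();print(arm.read_time())"
```

```text
[0.43318005 0.24210879 0.012     ] [0.43454364 0.24520412 0.047     ]
the job is handed in; nothing more can be done
the job is handed in; nothing more can be done
```

I pulled the clip level out of the stud, put it in the bowl and let go, then raised the bar, and handed the job in at about 31 s; no verdict was reported.

**Bar:** my grip slipped off the knob near the top of the lift, leaving the bar at about 0.94 rad. That was just under the 0.95 needed, so I pushed its free end up with the closed fingers and backed off.

**Last checks before handing in:**
- **Bar angle:** it stands at about 1.2 rad, judged from the knob's position in the scene image. It looked unchanged between two pictures about 1 s apart.
- **Clip:** in the top view its middle is about 3 mm from the bowl's axis, at an assumed height of 12 mm. The bowl is upright and looks unmoved.
- **Other items:** the beech and maple blanks look unmoved. I saw the candle cup only in wrist and scene views and did not measure it; the arm did not go near it.
- **Robot:** it was clear of everything, with about 0.4 N read at the wrist, which is noise level.

The top and wrist cameras disagreed by about 4 mm on the bowl's centre, which is well inside the 40 mm allowed.

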